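Change the spindle speed inside the CNC router's enclosure

TASK

The next cut on the desktop CNC router needs its third spindle speed. Slide the clear roof window of the enclosure open, turn the dial on top of the router motor to its three-dot mark so that it sits in that click, then slide the window fully shut again, easing it home without a bang. Leave the tin, glue bottle, brush and spanner on the bench where they are.

Things in the scene. Friction and masses are not known exactly. Their poses are not given: they have to be found in the camera images.
- enclosure: Fixed clear-sided box round a desktop CNC router, plywood base and ends, aluminium frame: 400 mm deep (x), 560 wide (y), 305 high. Origin: centre of its underside, on the bench; x points away from its front, y along the roof track, z up; may stand turned a little. Roof: fixed half at +y, sliding window over the -y half. Fully open, the hole is free for y -0.26 to -0.02 m, x -0.18 to 0.18 m.
- router: Grey upright router motor inside the enclosure under the window, 70 mm diameter, cap 90 mm diameter with its top at z 0.235 m. Origin on its axis at bench height. On the cap four groups of one, two, three and four white dots (5 mm), clockwise seen from above, round the black speed dial. Motor, gantry and carriage are fixed and nothing but the dial rises above z 0.236 m.
- window (a joint): Travel of the clear roof window along the enclosure's +y, m: 0 fully shut on its stop, 0.25 fully open on its stop; it starts shut or up to 40 mm ajar. 0.7 kg, sheet 375 x 275 x 5 mm, its top at z 0.296 m, aluminium strips on its two ends to z 0.300 m. About 3 N of friction plus 6 N per m/s; stays where it is left.
- window_handle (a point): Grip point: middle of the bow handle's bar on the window; dark steel round bar 12 mm thick, 120 mm long along the enclosure's x, a leg at each end; bar centre at z 0.327 m, 31 mm above the sheet. Axes as the enclosure's, so it slides along this point's y. In the enclosure's frame it is at x 0, y -0.2125 m when fully shut and y +0.0375 m when fully open.
- dial (a joint): Angle of the speed dial, rad, growing clockwise seen from above. Four clicks 0.70 rad apart: 0 one dot, 0.70 two dots, 1.40 three dots, 2.10 four dots; hard stops at 0 and 2.10. The dial's white line points at the dots. A sprung detent pulls it into the nearest click and holds it; leaving a click takes up to about 0.2 N m. It starts in the one-dot or two-dot click.
- dial_grip (a point): Grip point on the dial's vertical turning axis, z 0.2655 m. Black disc 52 mm diameter, 6 mm thick (underside z 0.2355 m), with an upright bar across it 50 mm long, 14 mm wide, its top at z 0.2765 m (11 mm above this point). This point turns with the dial: x along the bar, y across it, z up; the bar's end with the white line is at -x.
- tin: Paint tin standing on the bench, 105 mm diameter, 118 mm high; origin under its centre. Leave alone.
- glue: Glue bottle standing on the bench, 66 mm diameter, 190 mm high with its spout; origin under its centre. Leave alone.
- brush: Hand brush lying on the bench, 200 mm long along its x, 42 mm wide, 20 mm high; origin under its middle. Leave alone.
- spanner: Steel spanner lying flat on the bench, 160 mm long along its x, 38 mm wide, 8 mm thick; origin under its middle. Leave alone.

How it is judged (in metres and radians):
On the way, in this order (a step that is already met when the one before it is completed fails the run):
1. the roof window has been slid open by 150 mm or more (value of joint window above 0.15 m), for 0.2 s.
2. with the window open, the dial is in the three-dot click (1.40 rad, within 0.12 rad) (value of joint window above 0.1 m and value of joint dial between 1.28 and 1.52 rad), for 0.2 s.
At the end, for the whole second after the job is handed in: The window is fully shut (within 5 mm of its stop) and the dial sits in the three-dot click (1.40 rad, within 0.12 rad) (value of joint window below 0.005 m and value of joint dial between 1.28 and 1.52 rad); the robot touches nothing.
It fails at once if the window bangs shut: faster than 0.3 m/s within the last 20 mm (value of joint window below 0.02 m and velocity of joint window below -0.3 m/s).
It fails at once if the tin is disturbed (moved more than 30 mm) (distance of tin from where it was at the start of the episode above 0.03 m).
It fails at once if the glue is disturbed (moved more than 30 mm) (distance of glue from where it was at the start of the episode above 0.03 m).
It fails at once if the brush is disturbed (moved more than 30 mm) (distance of brush from where it was at the start of the episode above 0.03 m).
It fails at once if the spanner is disturbed (moved more than 30 mm) (distance of spanner from where it was at the start of the episode above 0.03 m).
It also fails if it takes over 67 s, if anything falls off the work surface, if the arm or the gripper's body presses on something with over 40 N, if the wrist force passes 120 N, or if a joint passes its speed limit or range.

ROBOT

A 6-joint arm with a two-finger parallel gripper is mounted at the origin on the work surface. World frame = base frame: x ahead of the robot, y to its left, z up, the work surface at z = 0. Lengths are in mm, angles in rad, forces in N, time in s.
With the tool pointing down it reaches from about 400 to 925 mm from the base axis. Payload 12.5 kg.
Tool frame: the origin (TCP) lies midway between the tips of the shut fingers; the grasp point (between the pads) lies 19 mm behind it; z points along the fingers, y is the line along which they close (so a half turn about z gives the same grasp; the last joint's range is limited). The gripper opens to 95 mm and grips with 3 to 60 N. Pads are 20 mm wide; open, the fingers measure 119 mm over their backs; the gripper's body (75 mm by 180 mm) begins 59 mm behind the grasp point.
Start: joints at [-1.269, 0.491, 1.559, -0, 1.092, -0.106], TCP at [247.893, -573.756, 214.661] pointing down, gripper open.
Joint ranges: [-3.1, 3.1], [-0.84, 2.19], [0.05, 2.79], [-1.13, 4.28], [0.06, 2.93], [-2.69, 2.69]. Speed limits (rad/s): [2.22, 2.22, 2.79, 3.14, 3.14, 3.14].

INTERFACE

Orientations are given as [roll, pitch, yaw] about the fixed x, y, z axes, in that order (R = Rz(yaw) Ry(pitch) Rx(roll)).
In Python, from cell import * gives the robot as it stands. The module is installed in compiled form; this text tells all that it offers.
- The arm moves only by the tool arm_command, never from a script. Its arguments are lists of equal length, an entry for each row: "delta_pos": the shift along the world's x, y, z in units of 250 mm (1.0 is 250 mm), a list of three; "delta_rot": the turn, a rotation vector about the world's x, y, z in units of 90 degrees (1.0 is 90 degrees), a list of three; "claw": the closure, from 0 (fully open) to 1 (shut). In form: {"delta_pos": [[tx, ty, tz], ...], "delta_rot": [[wx, wy, wz], ...], "claw": [claw, ...]}. A call has exactly 5 rows; each row is the pose to reach, as a shift and turn from the pose commanded when the call began; what a row does not reach only later rows make up. A row lasts 1/12 s, in which the tool goes at most 41.7 mm and 7.16 degrees, less where a joint would pass 70% of its speed; a pose out of reach is approached as far as the arm can. A call with a number of a shift or a turn outside -1 to 1 is refused whole. A call with a gripper value outside its range is refused whole. The fingers move at their own pace and stop on an object; the grip force is fixed at half the most. Time passes only in rows, so rows that repeat a pose let the fingers close, or fill a call up. It gives the time, the measured TCP pose, the force, the opening and the grip force at its end, in the units of the state.
- state(): the state, without advancing time (a new reading comes with each control period).
- read_camera(name): name is "scene" or "top" or "wrist"; returns the picture (400x640x3 uint8, red, green, blue); there is no depth.
- calibration(name): a dict with "camera_matrix" (3x3 intrinsics, pixels), "T" (4x4, takes a point from camera to world coordinates). Camera axes: x right, y down, z forward; pixel columns grow to the right and rows downward; lengths in mm; the calibration is good to about 2 mm. A picture is of the moment at which its call begins: read the wrist's pose just before it. calibration takes no time and is no camera call; for the wrist camera it gives the pose at the moment of the call.
- job_done(): hands the job in; it is judged then, once.
The state is a dict: "t": time; "joints": joint angles; "qvel": joint speeds; "tau": joint torques, N m; "eef_pos": TCP position; "tcp_rot": TCP orientation; "ft_force": force on the tool from outside, world axes, zero at the start; "moment": the same for the moment, N m; "opening": opening from 0.0 (shut) to 1.0 (fully open); "grip_force": force on a finger pad.
Only numpy, scipy, OpenCV 4.12 (cv2) and the standard library are available. Lean on these libraries where they do the work, as an engineer would, in place of code of your own. Each camera call takes 0.05 s, during which the arm holds its last target. There are 200 camera calls.

## Working session

There is one attempt and no reset: what is moved stays moved. The work goes in short steps, Python scripts to look and compute and a tool call to move; the robot and the scene stay as the last step left them, time stands still between calls to the robot, and variables do not carry over. Pictures are saved under pics/ and viewed, at most 10 in all, crops included, and the job is handed in when it is done.

Besides the shell and the picture viewer there is one more tool, called after "Request:" as name(argument=value, ...), one argument or row to a line, values as JSON. arm_command: Moves the arm, as the interface text tells. Shifts and turns lie within -1 to 1; 1 stands for 250 mm of shift or 90 degrees of turn. Its arguments: {"type":"object","properties":{"delta_pos":{"type":"array"},"delta_rot":{"type":"array"},"claw":{"type":"array"}},"required":["delta_pos","delta_rot","claw"]}

```bash
mkdir -p pics; python3 - <<'E'
from cell import *
import cv2
s=state(); print(s)
for n in ["top","scene"]:
    im=read_camera(n); cv2.imwrite(f"pics/{n}0.png",im[:,:,::-1])
    c=calibration(n); print(n,c["camera_matrix"].tolist(),c["T"].round(3).tolist())
E
```

```text
{'t': 0.0, 'joints': array([-1.26862149e+00,  4.91542899e-01,  1.55947795e+00, -2.59882092e-05,
        1.09170766e+00, -1.05604074e-01]), 'qvel': array([-1.58643469e-03, -1.20111342e-03,  3.00443507e-04,  3.15270505e-05,
        5.89991732e-06, -4.68131523e-04]), 'tau': array([-1.20783579e-04, -6.12645078e+01, -2.58183450e+01,  6.93712919e-02,
        4.82155848e-02, -1.51676049e-04]), 'eef_pos': array([ 247.79164464, -573.4961453 ,  214.06229157]), 'tcp_rot': array([-3.14046070e+00, -9.68078168e-05,  4.07790851e-01]), 'ft_force': array([-0.47443908, -0.60506392, -0.23554671]), 'moment': array([-0.01991435, -0.01212356,  0.03231902]), 'grip_force': 0.0, 'opening': 1.0024326547706723}
top [[457.0846291206799, 0.0, 320.53344950567197], [0.0, 457.0846291206799, 198.60151971489168], [0.0, 0.0, 1.0]] [[0.007, -0.988, 0.153, 305.498], [-1.0, -0.008, -0.007, -5.726], [0.008, -0.153, -0.988, 1635.22], [0.0, 0.0, 0.0, 1.0]]
scene [[376.31318612156815, 0.0, 318.99044174470725], [0.0, 376.31318612156815, 205.6942744887404], [0.0, 0.0, 1.0]] [[-0.414, 0.698, -0.584, 1286.545], [0.91, 0.307, -0.279, 356.051], [-0.016, -0.648, -0.762, 1194.96], [0.0, 0.0, 0.0, 1.0]]
```

View pics/top0.png

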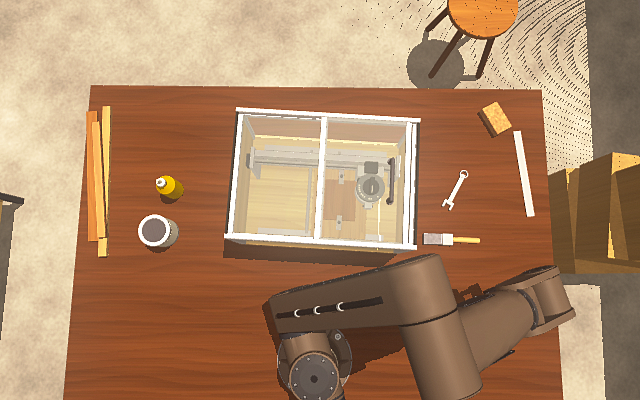

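View pics/scene0.png

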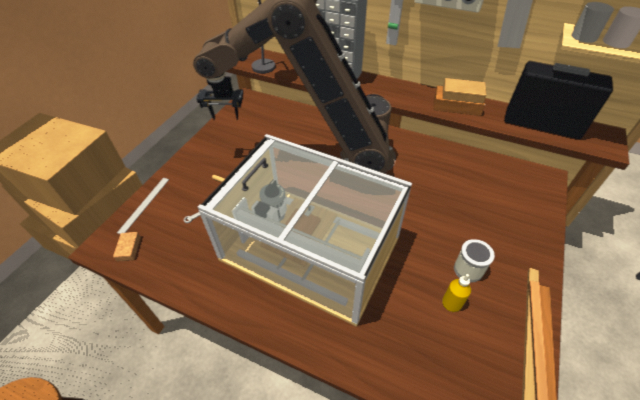

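The top view shows the enclosure spanning roughly (225–420, 108–250), with the handle at about (390,181) and the dial at about (371,188). The enclosure is turned slightly. I'll enlarge it.

```bash
python3 - <<'E'
import cv2
im=cv2.imread("pics/top0.png")
a=cv2.resize(im[140:260,320:430],None,fx=5,fy=5,interpolation=cv2.INTER_CUBIC)
cv2.imwrite("pics/crop1.png",a)
E
```

```text
(no output)
```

View pics/crop1.png

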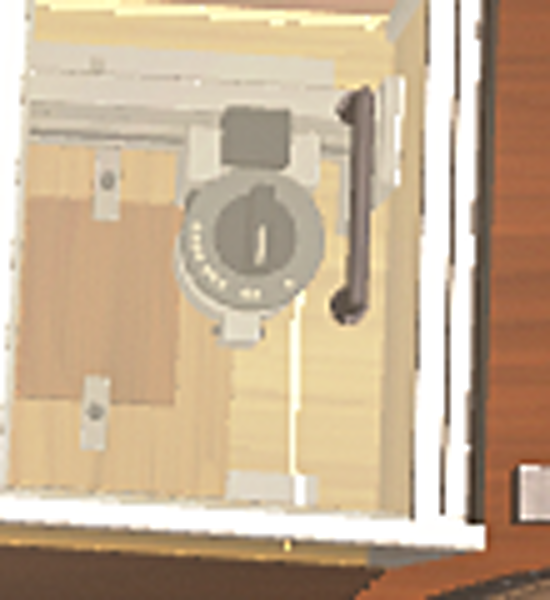

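The crop shows the handle bar from (392.2,159) to (390.4,202) px and the dial centre at about (371.2,186.4). The white line points down at the two-dot group, with three dots next clockwise. So the dial needs about −0.70 rad of yaw.

```bash
cat > h.py <<'E'
from cell import *
import numpy as np, cv2
def px2w(name,uv,z,c=None):
    c=c or calibration(name); K=c["camera_matrix"];T=c["T"]
    d=T[:3,:3]@np.linalg.inv(K)@np.array([uv[0],uv[1],1.]); o=T[:3,3]
    return o+d*(z-o[2])/d[2]
def w2px(name,p,c=None):
    c=c or calibration(name); q=np.linalg.inv(c["T"])@np.append(p,1); q=c["camera_matrix"]@q[:3]; return q[:2]/q[2]
E
python3 - <<'E'
from h import *
for n,uv,z in [("bar far",(392.2,159),327),("bar near",(390.4,202),327),("dial",(371.2,186.4),276),("capcentre",(370.3,187),235),
 ("FL",(226,238.5),305),("FR",(416.5,247.5),305),("BL",(237,109),305),("BR",(420,120),305)]:
    print(n,px2w("top",uv,z).round(1))
s=state();T=calibration("wrist")["T"];print(T.round(3).tolist(),calibration("wrist")["camera_matrix"].tolist(),s["eef_pos"],s["tcp_rot"])
E
```

```text
bar far [ 627.2 -224.6  327. ]
bar near [ 499.4 -217.2  327. ]
dial [ 554.2 -168.1  276. ]
capcentre [ 559.8 -170.2  235. ]
FL [391.8 258.5 305. ]
FR [ 369.8 -294.4  305. ]
BL [784.  240.2 305. ]
BR [ 754.6 -314.8  305. ]
[[0.396, -0.893, -0.216, 308.715], [-0.918, -0.385, -0.092, -547.389], [-0.001, 0.235, -0.972, 382.521], [0.0, 0.0, 0.0, 1.0]] [[281.4736973447081, 0.0, 320.44718857570047], [0.0, 281.4736973447081, 204.11433019470692], [0.0, 0.0, 1.0]] [ 247.8302744  -573.54200711  214.14817104] [-3.14067321e+00 -8.96345741e-05  4.07827246e-01]
```

Request:
arm_command(
  delta_pos=[
    [0,0,0.15],
    [0,0,0.31],
    [0,0,0.47],
    [0,0,0.63],
    [0,0,0.8],
  ],
  delta_rot=[
    [0,0,-0.06],
    [0,0,-0.12],
    [0,0,-0.18],
    [0,0,-0.24],
    [0,0,-0.291],
  ],
  claw=[0,0,0,0,0],
)

```text
t: 0.52
eef_pos: [247.7, -573.2, 415.4]
tcp_rot: [-3.141, 0.0, -0.054]
ft_force: [0.3, -0.7, -0.2]
opening: 1.003
grip_force: 0.0
```

Request:
arm_command(
  delta_pos=[
    [0.08,0.09,0],
    [0.16,0.18,0],
    [0.25,0.28,0],
    [0.33,0.37,0],
    [0.42,0.47,0],
  ],
  delta_rot=[
    [0,0,0],
    [0,0,0],
    [0,0,0],
    [0,0,0],
    [0,0,0],
  ],
  claw=[0,0,0,0,0],
)

```text
t: 0.93
eef_pos: [353.4, -455.2, 413.5]
tcp_rot: [-3.141, 0.0, -0.05]
ft_force: [0.6, -0.6, 0.4]
opening: 1.002
grip_force: 0.0
```

Request:
arm_command(
  delta_pos=[
    [0.08,0.09,0],
    [0.16,0.18,0],
    [0.25,0.28,0],
    [0.33,0.37,0],
    [0.42,0.47,0],
  ],
  delta_rot=[
    [0,0,0],
    [0,0,0],
    [0,0,0],
    [0,0,0],
    [0,0,0],
  ],
  claw=[0,0,0,0,0],
)

```text
t: 1.35
eef_pos: [458.5, -337.6, 413.6]
tcp_rot: [-3.141, 0.001, -0.05]
ft_force: [0.7, 0.3, 0.2]
opening: 0.996
grip_force: 0.0
```

Request:
arm_command(
  delta_pos=[
    [0.08,0.09,0],
    [0.16,0.18,0],
    [0.25,0.28,0],
    [0.33,0.37,0],
    [0.42,0.47,0],
  ],
  delta_rot=[
    [0,0,0],
    [0,0,0],
    [0,0,0],
    [0,0,0],
    [0,0,0],
  ],
  claw=[0,0,0,0,0],
)

```text
t: 1.77
eef_pos: [563.5, -220.1, 413.6]
tcp_rot: [3.142, 0.001, -0.049]
ft_force: [0.7, -0.1, -0.3]
opening: 0.999
grip_force: 0.0
```

```bash
python3 - <<'E'
from h import *
import pickle
c=calibration("wrist"); s=state(); im=read_camera("wrist"); pickle.dump(c,open("c1.pkl","wb"))
cv2.imwrite("pics/wrist1.png",im[:,:,::-1]); print(s["t"],s["eef_pos"],s["tcp_rot"],s["joints"],s["opening"]); print(c["T"].round(3).tolist())
E
```

```text
1.7667 [ 563.52809068 -220.07249896  413.61676215] [ 3.14156853e+00  5.29312327e-04 -4.94369060e-02] [-4.81349218e-01  3.35928252e-01  1.28886204e+00 -2.43835191e-04
  1.51727297e+00  1.13889711e+00] 0.9990424665759373
[[-0.05, -0.971, -0.235, 629.775], [-0.999, 0.049, 0.013, -223.095], [-0.001, 0.236, -0.972, 581.943], [0.0, 0.0, 0.0, 1.0]]
```

View pics/wrist1.png

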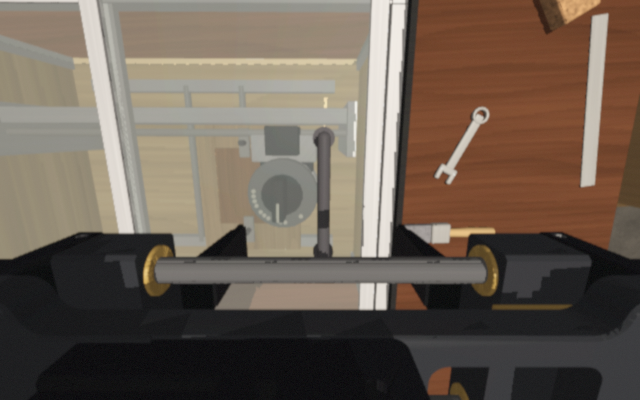

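In the wrist view the handle bar runs from (324,135) to about (321,252), and the dial disc is centred at about (279,198). The white line points down at the two-dot group, about (283,219).

```bash
python3 - <<'E'
from h import *
import pickle
c=pickle.load(open("c1.pkl","rb"))
for n,uv,z in [("far",(324,135),327),("near",(321,252),327),("cap",(283,192),235),("disc",(280,198),241)]: print(n,px2w("wrist",uv,z,c).round(1))
E
```

```text
far [ 630.4 -226.1  327. ]
near [ 520.2 -217.9  327. ]
cap [ 563.8 -172.4  235. ]
disc [ 557.6 -169.   241. ]
```

Request:
arm_command(
  delta_pos=[
    [0.01,-0.004,-0.1],
    [0.01,-0.004,-0.2],
    [0.01,-0.004,-0.3],
    [0.01,-0.004,-0.38],
    [0.01,-0.004,-0.415],
  ],
  delta_rot=[
    [0,0,0],
    [0,0,0],
    [0,0,0],
    [0,0,0],
    [0,0,0],
  ],
  claw=[0,0,0,0,0],
)

```text
t: 2.23
eef_pos: [564.6, -221.8, 307.0]
tcp_rot: [-3.14, 0.004, -0.049]
ft_force: [0.1, -0.8, -0.7]
opening: 1.001
grip_force: 0.0
```

Request:
arm_command(
  delta_pos=[
    [0,0,0],
    [0,0,0],
    [0,0,0],
    [0,0,0],
    [0,0,0],
  ],
  delta_rot=[
    [0,0,0],
    [0,0,0],
    [0,0,0],
    [0,0,0],
    [0,0,0],
  ],
  claw=[1,1,1,1,1],
)

```text
t: 2.65
eef_pos: [565.6, -222.4, 311.1]
tcp_rot: [3.141, -0.001, -0.049]
ft_force: [-0.3, 0.7, 0.0]
opening: 0.707
grip_force: 0.0
```

Request:
arm_command(
  delta_pos=[
    [0,0,0],
    [0,0,0],
    [0,0,0],
    [0,0,0],
    [0,0,0],
  ],
  delta_rot=[
    [0,0,0],
    [0,0,0],
    [0,0,0],
    [0,0,0],
    [0,0,0],
  ],
  claw=[1,1,1,1,1],
)

```text
t: 3.07
eef_pos: [565.4, -222.3, 310.1]
tcp_rot: [3.141, 0.0, -0.049]
ft_force: [0.2, 0.1, 0.5]
opening: 0.354
grip_force: 0.0
```

Request:
arm_command(
  delta_pos=[
    [0,0,0],
    [0,0,0],
    [0,0,0],
    [0,0,0],
    [0,0,0],
  ],
  delta_rot=[
    [0,0,0],
    [0,0,0],
    [0,0,0],
    [0,0,0],
    [0,0,0],
  ],
  claw=[1,1,1,1,1],
)

```text
t: 3.48
eef_pos: [565.4, -222.3, 310.1]
tcp_rot: [3.141, 0.0, -0.049]
ft_force: [0.1, -0.1, 0.4]
opening: 0.115
grip_force: 30.0
```

Request:
arm_command(
  delta_pos=[
    [0,0,0],
    [0,0,0],
    [0,0,0],
    [0,0,0],
    [0,0,0],
  ],
  delta_rot=[
    [0,0,0],
    [0,0,0],
    [0,0,0],
    [0,0,0],
    [0,0,0],
  ],
  claw=[1,1,1,1,1],
)

```text
t: 3.9
eef_pos: [565.4, -222.3, 310.1]
tcp_rot: [3.141, 0.0, -0.049]
ft_force: [0.3, -0.6, -0.5]
opening: 0.118
grip_force: 30.0
```

The handle is held at about 12 mm opening and 30 N. Now I slide it along +y of the enclosure.

Request:
arm_command(
  delta_pos=[
    [0.001,0.03,0],
    [0.004,0.09,0],
    [0.008,0.17,0],
    [0.012,0.25,0],
    [0.016,0.32,0],
  ],
  delta_rot=[
    [0,0,0],
    [0,0,0],
    [0,0,0],
    [0,0,0],
    [0,0,0],
  ],
  claw=[1,1,1,1,1],
)

```text
t: 4.32
eef_pos: [569.7, -141.6, 310.1]
tcp_rot: [3.141, -0.001, -0.05]
ft_force: [3.7, -3.3, -2.4]
opening: 0.119
grip_force: 30.0
```

Request:
arm_command(
  delta_pos=[
    [0.004,0.08,0],
    [0.008,0.16,0],
    [0.012,0.24,0],
    [0.015,0.3,0],
    [0.016,0.32,0],
  ],
  delta_rot=[
    [0,0,0],
    [0,0,0],
    [0,0,0],
    [0,0,0],
    [0,0,0],
  ],
  claw=[1,1,1,1,1],
)

```text
t: 4.73
eef_pos: [574.0, -60.5, 310.1]
tcp_rot: [3.141, -0.002, -0.048]
ft_force: [4.3, -3.8, -2.7]
opening: 0.114
grip_force: 30.0
```

```bash
python3 - <<'E'
from h import *
s=state(); print(s["eef_pos"],s["tcp_rot"],s["ft_force"],s["moment"])
E
```

```text
[574.01799195 -60.45208396 310.07853069] [ 3.14134386e+00 -1.64733018e-03 -4.79157039e-02] [ 4.257474   -3.77604702 -2.70022966] [-0.53806961 -0.72259373 -0.06753649]
```

Request:
arm_command(
  delta_pos=[
    [0.004,0.05,0],
    [0.007,0.1,0],
    [0.01,0.14,0],
    [0.013,0.18,0],
    [0.016,0.2,0],
  ],
  delta_rot=[
    [0,0,0],
    [0,0,0],
    [0,0,0],
    [0,0,0],
    [0,0,0],
  ],
  claw=[1,1,1,1,1],
)

```text
t: 5.15
eef_pos: [576.7, -10.9, 310.0]
tcp_rot: [-3.141, 0.002, -0.049]
ft_force: [-7.3, -2.4, 2.5]
opening: 0.118
grip_force: 30.0
```

Request:
arm_command(
  delta_pos=[
    [0.001,0.008,0],
    [0.001,0.016,0],
    [0.002,0.024,0],
    [0.002,0.032,0],
    [0.002,0.036,0],
  ],
  delta_rot=[
    [0,0,0],
    [0,0,0],
    [0,0,0],
    [0,0,0],
    [0,0,0],
  ],
  claw=[1,1,1,1,1],
)

```text
t: 5.57
eef_pos: [577.1, -2.8, 310.1]
tcp_rot: [3.142, 0.002, -0.049]
ft_force: [-5.3, -2.6, 0.7]
opening: 0.118
grip_force: 30.0
```

Request:
arm_command(
  delta_pos=[
    [0,0,0],
    [0,0,0],
    [0,0,0],
    [0,0,0],
    [0,0,0.02],
  ],
  delta_rot=[
    [0,0,0],
    [0,0,0],
    [0,0,0],
    [0,0,0],
    [0,0,0],
  ],
  claw=[0.5,0.5,0.5,0.5,0.5],
)

```text
t: 5.98
eef_pos: [577.7, -3.1, 314.5]
tcp_rot: [-3.141, 0.001, -0.049]
ft_force: [-0.3, 0.4, -0.8]
opening: 0.412
grip_force: 0.0
```

Request:
arm_command(
  delta_pos=[
    [0,0,0.08],
    [0,0,0.18],
    [0,0,0.28],
    [0,-0.06,0.34],
    [-0.02,-0.2,0.36],
  ],
  delta_rot=[
    [0,0,0],
    [0,0,0],
    [0,0,0],
    [0,0,0],
    [0,0,0],
  ],
  claw=[0.5,0.5,0.5,0.5,0.5],
)

```text
t: 6.4
eef_pos: [573.7, -51.4, 408.4]
tcp_rot: [-3.141, -0.005, -0.046]
ft_force: [0.1, -0.1, -0.5]
opening: 0.501
grip_force: 0.0
```

Request:
arm_command(
  delta_pos=[
    [-0.01,-0.12,0],
    [-0.02,-0.25,0],
    [-0.03,-0.38,0],
    [-0.05,-0.46,0],
    [-0.05,-0.46,0],
  ],
  delta_rot=[
    [0,0,0],
    [0,0,0],
    [0,0,0],
    [0,0,0],
    [0,0,0],
  ],
  claw=[0.5,0.5,0.5,0.5,0.5],
)

```text
t: 6.82
eef_pos: [559.8, -171.6, 405.1]
tcp_rot: [3.141, 0.0, -0.053]
ft_force: [0.2, 1.3, 0.1]
opening: 0.501
grip_force: 0.0
```

```bash
python3 - <<'E'
from h import *
import pickle
c=calibration("wrist"); s=state(); im=read_camera("wrist"); pickle.dump(c,open("c2.pkl","wb"))
cv2.imwrite("pics/wrist2.png",im[:,:,::-1]); print(s["t"],s["eef_pos"],s["tcp_rot"],s["joints"],s["opening"])
cv2.imwrite("pics/crop2.png",cv2.resize(im[100:260,230:400,::-1],None,fx=3.6,fy=3.6,interpolation=cv2.INTER_CUBIC))
t=read_camera("top"); cv2.imwrite("pics/top2.png",t[:,:,::-1])
cv2.imwrite("pics/crop2t.png",cv2.resize(t[150:230,330:420,::-1],None,fx=7,fy=7,interpolation=cv2.INTER_CUBIC))
E
```

```text
6.8167 [ 559.75111893 -171.60360558  405.11502518] [ 3.14090289e+00  2.58213338e-04 -5.26380056e-02] [-4.09929509e-01  3.05013244e-01  1.35471888e+00 -7.39431580e-04
  1.48186122e+00  1.21357041e+00] 0.500510372663594
```

View pics/crop2.png

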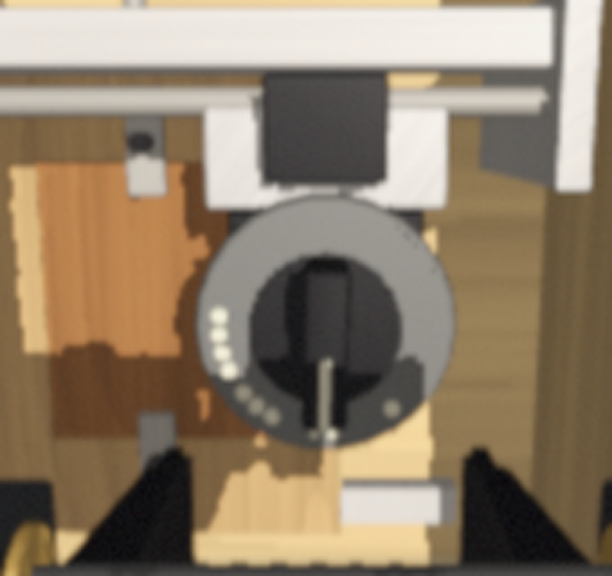

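Enlarged wrist crop: the cap centre is at crop (326.5,320), i.e. px (320.7,188.9). The dial bar is vertical in the image, and its white line at (327,360)→(325,437) points at the two-dot mark. The hole is clear.

```bash
python3 - <<'E'
from h import *
import pickle
c=pickle.load(open("c2.pkl","rb"))
f=lambda u,v:(u/3.6+230,v/3.6+100)
for n,uv,z in [("cap",(326.5,320),235),("disc",(325.5,329),241.5),("line1",(327,360),276.5),("line2",(325,437),276.5),("bartop far",(328,262),276.5),
 ("d1",(391,408),235.5),("d2",(322,435),235.5),("d3",(258,406),235.5),("d4",(222,344),235.5)]:
    print(n,px2w("wrist",f(*uv),z,c).round(1))
C=px2w("wrist",f(326.5,320),235,c)
for uv in [(391,408),(322,435),(258,406),(222,344)]:
    d=px2w("wrist",f(*uv),235.5,c)-C; print(np.degrees(np.arctan2(d[1],d[0])).round(1))
E
```

```text
cap [ 563.2 -171.6  235. ]
disc [ 561.4 -171.2  241.5]
line1 [ 558.7 -171.5  276.5]
line2 [ 534.6 -169.6  276.5]
bartop far [ 588.2 -173.4  276.5]
d1 [ 531.3 -192.3  235.5]
d2 [ 522.8 -167.9  235.5]
d3 [ 534.4 -146.4  235.5]
d4 [ 556.9 -135.6  235.5]
-147.2
174.7
138.7
99.9
```

Request:
arm_command(
  delta_pos=[
    [0.009,0,-0.12],
    [0.009,0,-0.24],
    [0.009,0,-0.36],
    [0.009,0,-0.44],
    [0.009,0,-0.5],
  ],
  delta_rot=[
    [0,0,0],
    [0,0,0],
    [0,0,0],
    [0,0,0],
    [0,0,0],
  ],
  claw=[0.5,0.5,0.5,0.5,0.5],
)

```text
t: 7.33
eef_pos: [562.4, -166.5, 278.3]
tcp_rot: [-3.141, 0.002, -0.048]
ft_force: [0.1, -0.1, 0.3]
opening: 0.499
grip_force: 0.0
```

Request:
arm_command(
  delta_pos=[
    [0,0,-0.04],
    [0,0,-0.08],
    [0,0,-0.11],
    [0,0,-0.128],
    [0,0,-0.128],
  ],
  delta_rot=[
    [0,0,0],
    [0,0,0],
    [0,0,0],
    [0,0,0],
    [0,0,0],
  ],
  claw=[0.5,0.5,0.5,0.5,0.5],
)

```text
t: 7.75
eef_pos: [562.6, -168.0, 247.6]
tcp_rot: [-3.141, 0.001, -0.049]
ft_force: [0.2, -0.1, -0.8]
opening: 0.502
grip_force: 0.0
```

Request:
arm_command(
  delta_pos=[
    [0,0,0],
    [0,0,0],
    [0,0,0],
    [0,0,0],
    [0,0,0],
  ],
  delta_rot=[
    [0,0,0],
    [0,0,0],
    [0,0,0],
    [0,0,0],
    [0,0,0],
  ],
  claw=[1,1,1,1,1],
)

```text
t: 8.17
eef_pos: [562.7, -168.4, 248.4]
tcp_rot: [3.141, -0.001, -0.049]
ft_force: [-0.1, -11.3, 1.5]
opening: 0.203
grip_force: 6.3
```

Request:
arm_command(
  delta_pos=[
    [0,0,0],
    [0,0,0],
    [0,0,0],
    [0,0,0],
    [0,0,0],
  ],
  delta_rot=[
    [0,0,0],
    [0,0,0],
    [0,0,0],
    [0,0,0],
    [0,0,0],
  ],
  claw=[1,1,1,1,1],
)

```text
t: 8.58
eef_pos: [562.8, -171.1, 248.5]
tcp_rot: [3.137, -0.001, -0.05]
ft_force: [-1.3, -15.8, -0.0]
opening: 0.146
grip_force: 30.0
```

The tool is gripping the dial about 3 mm off its axis, giving −16 N in y. I'll centre it, then turn.

Request:
arm_command(
  delta_pos=[
    [0,-0.006,0],
    [0,-0.012,0],
    [0,-0.014,0],
    [0,-0.014,0],
    [0,-0.014,0],
  ],
  delta_rot=[
    [0,0,0],
    [0,0,0],
    [0,0,0],
    [0,0,0],
    [0,0,0],
  ],
  claw=[1,1,1,1,1],
)

```text
t: 9.0
eef_pos: [562.8, -171.4, 248.4]
tcp_rot: [-3.141, -0.001, -0.049]
ft_force: [0.1, 3.2, 4.4]
opening: 0.148
grip_force: 30.0
```

Request:
arm_command(
  delta_pos=[
    [0,0,0],
    [0,0,0],
    [0,0,0],
    [0,0,0],
    [0,0,0],
  ],
  delta_rot=[
    [0,0,-0.04],
    [0,0,-0.09],
    [0,0,-0.14],
    [0,0,-0.19],
    [0,0,-0.24],
  ],
  claw=[1,1,1,1,1],
)

```text
t: 9.42
eef_pos: [562.6, -172.2, 248.4]
tcp_rot: [3.14, -0.001, -0.429]
ft_force: [-1.4, -2.6, 4.6]
opening: 0.144
grip_force: 30.0
```

Request:
arm_command(
  delta_pos=[
    [0,0,0],
    [0,0,0],
    [0,0,0],
    [0,0,0],
    [0,0,0],
  ],
  delta_rot=[
    [0,0,-0.05],
    [0,0,-0.1],
    [0,0,-0.15],
    [0,0,-0.19],
    [0,0,-0.205],
  ],
  claw=[1,1,1,1,1],
)

```text
t: 9.83
eef_pos: [562.1, -172.9, 248.4]
tcp_rot: [3.139, -0.001, -0.752]
ft_force: [-6.0, -5.4, 5.9]
opening: 0.148
grip_force: 30.0
```

Request:
arm_command(
  delta_pos=[
    [0,0,0],
    [0,0,0],
    [0,0,0],
    [0,0,0],
    [0,0,0],
  ],
  delta_rot=[
    [0,0,0],
    [0,0,0],
    [0,0,0],
    [0,0,0],
    [0,0,0],
  ],
  claw=[1,1,1,1,1],
)

```text
t: 10.25
eef_pos: [562.1, -172.9, 248.4]
tcp_rot: [3.139, -0.001, -0.748]
ft_force: [-5.1, -6.5, 6.0]
opening: 0.147
grip_force: 30.0
```

```bash
python3 - <<'E'
from h import *
s=state(); print(s["tcp_rot"],s["ft_force"],s["moment"],s["joints"])
E
```

```text
[ 3.13916873e+00 -1.12779915e-03 -7.48058358e-01] [-5.05747966 -6.48912053  6.00668671] [-0.88400976  0.82828081  0.01106473] [-0.40944479  0.40609103  1.60871243 -0.00294698  1.1265323   1.91067751]
```

Request:
arm_command(
  delta_pos=[
    [0,0,0],
    [0,0,0],
    [0,0,0],
    [0,0,0],
    [0,0,0],
  ],
  delta_rot=[
    [0,0,0],
    [0,0,0],
    [0,0,0],
    [0,0,0],
    [0,0,0],
  ],
  claw=[0.5,0.5,0.5,0.5,0.5],
)

```text
t: 10.67
eef_pos: [562.7, -171.6, 247.9]
tcp_rot: [3.141, 0.0, -0.748]
ft_force: [0.5, 0.1, 0.6]
opening: 0.44
grip_force: 0.0
```

Request:
arm_command(
  delta_pos=[
    [0,0,0.08],
    [0,0,0.2],
    [0,0,0.35],
    [0,0,0.5],
    [0,0,0.628],
  ],
  delta_rot=[
    [0,0,0],
    [0,0,0],
    [0,0,0.07],
    [0,0,0.14],
    [0,0,0.21],
  ],
  claw=[0.5,0.5,0.5,0.5,0.5],
)

```text
t: 11.08
eef_pos: [562.5, -171.6, 407.7]
tcp_rot: [3.142, -0.001, -0.413]
ft_force: [0.2, -1.1, -0.1]
opening: 0.497
grip_force: 0.0
```

Request:
arm_command(
  delta_pos=[
    [0,0,0],
    [0,0,0],
    [0,0,0],
    [0,0,0],
    [0,0,0],
  ],
  delta_rot=[
    [0,0,0.07],
    [0,0,0.14],
    [0,0,0.21],
    [0,0,0.235],
    [0,0,0.235],
  ],
  claw=[0.5,0.5,0.5,0.5,0.5],
)

```text
t: 11.5
eef_pos: [562.6, -171.7, 405.0]
tcp_rot: [3.141, 0.0, -0.047]
ft_force: [-0.1, 0.3, 0.1]
opening: 0.502
grip_force: 0.0
```

```bash
python3 - <<'E'
from h import *
import pickle
c=calibration("wrist"); s=state(); im=read_camera("wrist"); pickle.dump(c,open("c3.pkl","wb"))
print(s["t"],s["eef_pos"],s["tcp_rot"])
cv2.imwrite("pics/crop3.png",cv2.resize(im[100:260,200:400,::-1],None,fx=3.6,fy=3.6,interpolation=cv2.INTER_CUBIC))
E
```

```text
11.5 [ 562.64774314 -171.654825    405.0107779 ] [ 3.14149511e+00  8.41309025e-05 -4.72752476e-02]
```

View pics/crop3.png

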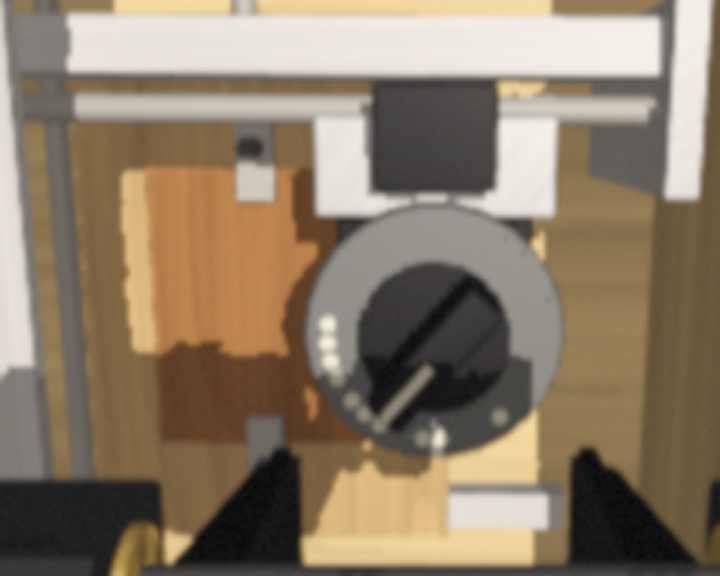

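The crop shows the dial's white line (430,370)→(378,425) turned about 41° clockwise and pointing at the three-dot group, so it is in its click. Next I return to the handle.

Request:
arm_command(
  delta_pos=[
    [0.01,0.12,0],
    [0.025,0.27,0],
    [0.04,0.42,0],
    [0.055,0.57,0],
    [0.06,0.675,0],
  ],
  delta_rot=[
    [0,0,0],
    [0,0,0],
    [0,0,0],
    [0,0,0],
    [0,0,0],
  ],
  claw=[0.4,0.4,0.4,0.4,0.4],
)

```text
t: 11.97
eef_pos: [577.6, -0.3, 405.1]
tcp_rot: [-3.141, -0.0, -0.051]
ft_force: [0.6, -0.5, 0.3]
opening: 0.6
grip_force: 0.0
```

Request:
arm_command(
  delta_pos=[
    [0,0,0],
    [0,0,-0.1],
    [0,0,-0.2],
    [0,0,-0.3],
    [0,0,-0.378],
  ],
  delta_rot=[
    [0,0,0],
    [0,0,0],
    [0,0,0],
    [0,0,0],
    [0,0,0],
  ],
  claw=[0.4,0.4,0.4,0.4,0.4],
)

```text
t: 12.38
eef_pos: [577.2, -3.3, 308.7]
tcp_rot: [3.141, 0.001, -0.051]
ft_force: [0.1, -0.1, -0.4]
opening: 0.602
grip_force: 0.0
```

Request:
arm_command(
  delta_pos=[
    [0,0,0],
    [0,0,0],
    [0,0,0],
    [0,0,0],
    [0,0,0],
  ],
  delta_rot=[
    [0,0,0],
    [0,0,0],
    [0,0,0],
    [0,0,0],
    [0,0,0],
  ],
  claw=[1,1,1,1,1],
)

```text
t: 12.8
eef_pos: [578.0, -3.1, 311.9]
tcp_rot: [3.141, -0.002, -0.05]
ft_force: [0.4, 0.4, 0.7]
opening: 0.308
grip_force: 0.0
```

Request:
arm_command(
  delta_pos=[
    [0,0,0],
    [0,0,0],
    [0,0,0],
    [0,0,0],
    [0,0,0],
  ],
  delta_rot=[
    [0,0,0],
    [0,0,0],
    [0,0,0],
    [0,0,0],
    [0,0,0],
  ],
  claw=[1,1,1,1,1],
)

```text
t: 13.22
eef_pos: [577.7, -3.0, 311.0]
tcp_rot: [3.142, -0.001, -0.049]
ft_force: [-0.8, 0.8, 4.1]
opening: 0.121
grip_force: 30.0
```

Request:
arm_command(
  delta_pos=[
    [-0.002,-0.04,0],
    [-0.006,-0.12,0],
    [-0.01,-0.21,0],
    [-0.015,-0.31,0],
    [-0.02,-0.4,0],
  ],
  delta_rot=[
    [0,0,0],
    [0,0,0],
    [0,0,0],
    [0,0,0],
    [0,0,0],
  ],
  claw=[1,1,1,1,1],
)

```text
t: 13.63
eef_pos: [572.4, -103.4, 310.9]
tcp_rot: [-3.141, 0.0, -0.049]
ft_force: [0.0, 5.0, 4.0]
opening: 0.117
grip_force: 30.0
```

Request:
arm_command(
  delta_pos=[
    [-0.004,-0.09,0],
    [-0.009,-0.18,0],
    [-0.013,-0.26,0],
    [-0.017,-0.34,0],
    [-0.02,-0.4,0],
  ],
  delta_rot=[
    [0,0,0],
    [0,0,0],
    [0,0,0],
    [0,0,0],
    [0,0,0],
  ],
  claw=[1,1,1,1,1],
)

```text
t: 14.05
eef_pos: [567.0, -204.0, 310.9]
tcp_rot: [-3.141, 0.001, -0.05]
ft_force: [-3.1, 5.0, 5.3]
opening: 0.118
grip_force: 30.0
```

Request:
arm_command(
  delta_pos=[
    [-0.002,-0.03,0],
    [-0.003,-0.05,0],
    [-0.004,-0.065,0],
    [-0.005,-0.08,0],
    [-0.005,-0.09,0],
  ],
  delta_rot=[
    [0,0,0],
    [0,0,0],
    [0,0,0],
    [0,0,0],
    [0,0,0],
  ],
  claw=[1,1,1,1,1],
)

```text
t: 14.47
eef_pos: [565.9, -225.5, 310.9]
tcp_rot: [-3.141, 0.001, -0.05]
ft_force: [-4.6, 4.3, 5.2]
opening: 0.118
grip_force: 30.0
```

Now I creep toward the stop, about 10 mm per call (24 mm/s), watching the y force.

Request:
arm_command(
  delta_pos=[
    [0,-0.008,0],
    [-0.001,-0.016,0],
    [-0.001,-0.024,0],
    [-0.001,-0.032,0],
    [-0.001,-0.04,0],
  ],
  delta_rot=[
    [0,0,0],
    [0,0,0],
    [0,0,0],
    [0,0,0],
    [0,0,0],
  ],
  claw=[1,1,1,1,1],
)

```text
t: 14.88
eef_pos: [565.4, -235.2, 310.9]
tcp_rot: [-3.141, 0.002, -0.049]
ft_force: [-5.8, 3.4, 5.9]
opening: 0.119
grip_force: 30.0
```

Request:
arm_command(
  delta_pos=[
    [0,-0.004,0],
    [0,-0.008,0],
    [-0.001,-0.012,0],
    [-0.001,-0.016,0],
    [-0.001,-0.02,0],
  ],
  delta_rot=[
    [0,0,0],
    [0,0,0],
    [0,0,0],
    [0,0,0],
    [0,0,0],
  ],
  claw=[1,1,1,1,1],
)

```text
t: 15.3
eef_pos: [565.2, -237.5, 310.9]
tcp_rot: [-3.136, 0.002, -0.049]
ft_force: [-5.9, 23.7, 9.3]
opening: 0.121
grip_force: 30.0
```

Request:
arm_command(
  delta_pos=[
    [0,-0.004,0],
    [0,-0.006,0],
    [0,-0.006,0],
    [0,-0.006,0],
    [0,-0.006,0],
  ],
  delta_rot=[
    [0,0,0],
    [0,0,0],
    [0,0,0],
    [0,0,0],
    [0,0,0],
  ],
  claw=[1,1,1,1,1],
)

```text
t: 15.72
eef_pos: [565.2, -237.5, 310.9]
tcp_rot: [-3.134, 0.003, -0.048]
ft_force: [-6.1, 25.7, 9.2]
opening: 0.12
grip_force: 30.0
```

Request:
arm_command(
  delta_pos=[
    [0,0.005,0],
    [0,0.01,0],
    [0,0.01,0],
    [0,0.01,0],
    [0,0.01,0],
  ],
  delta_rot=[
    [0,0,0],
    [0,0,0],
    [0,0,0],
    [0,0,0],
    [0,0,0],
  ],
  claw=[1,1,0.5,0.5,0.5],
)

```text
t: 16.13
eef_pos: [565.9, -239.7, 310.4]
tcp_rot: [3.141, 0.0, -0.049]
ft_force: [-0.4, 0.2, -0.6]
opening: 0.274
grip_force: 0.0
```

Request:
arm_command(
  delta_pos=[
    [0,0,0],
    [0,0,0],
    [0,0,0],
    [0,0,0],
    [0,0,0.02],
  ],
  delta_rot=[
    [0,0,0],
    [0,0,0],
    [0,0,0],
    [0,0,0],
    [0,0,0],
  ],
  claw=[0.5,0.5,0.5,0.5,0.5],
)

```text
t: 16.55
eef_pos: [565.6, -239.5, 314.9]
tcp_rot: [-3.141, 0.001, -0.049]
ft_force: [-0.2, -0.5, 0.2]
opening: 0.501
grip_force: 0.0
```

Request:
arm_command(
  delta_pos=[
    [0,0,0.08],
    [0,0,0.18],
    [0,0,0.3],
    [0,0,0.4],
    [0,0,0.4],
  ],
  delta_rot=[
    [0,0,0],
    [0,0,0],
    [0,0,0],
    [0,0,0],
    [0,0,0],
  ],
  claw=[0.5,0.5,0.5,0.5,0.5],
)

```text
t: 16.97
eef_pos: [566.6, -239.8, 421.3]
tcp_rot: [3.138, -0.007, -0.049]
ft_force: [-0.2, 0.5, 1.8]
opening: 0.5
grip_force: 0.0
```

Request:
arm_command(
  delta_pos=[
    [0,-0.12,0],
    [0,-0.26,0],
    [0,-0.4,0],
    [0,-0.5,0],
    [0,-0.5,0],
  ],
  delta_rot=[
    [0,0,0],
    [0,0,0],
    [0,0,0],
    [0,0,0],
    [0,0,0],
  ],
  claw=[0.5,0.5,0.5,0.5,0.5],
)

```text
t: 17.38
eef_pos: [565.2, -368.8, 413.8]
tcp_rot: [-3.141, 0.002, -0.053]
ft_force: [-1.2, -0.1, -0.4]
opening: 0.496
grip_force: 0.0
```

```bash
python3 - <<'E'
from h import *
s=state(); print(s["t"],s["eef_pos"],s["ft_force"],s["opening"])
t=read_camera("top"); cv2.imwrite("pics/top4.png",t[:,:,::-1])
cv2.imwrite("pics/crop4.png",cv2.resize(t[100:260,320:430,::-1],None,fx=3.7,fy=3.7,interpolation=cv2.INTER_CUBIC))
w=read_camera("wrist"); cv2.imwrite("pics/wrist4.png",w[:,:,::-1])
E
```

```text
17.3833 [ 565.15455012 -368.79730891  413.83140641] [-1.22604913 -0.08199229 -0.40937462] 0.49600000357085766
```

View pics/wrist4.png

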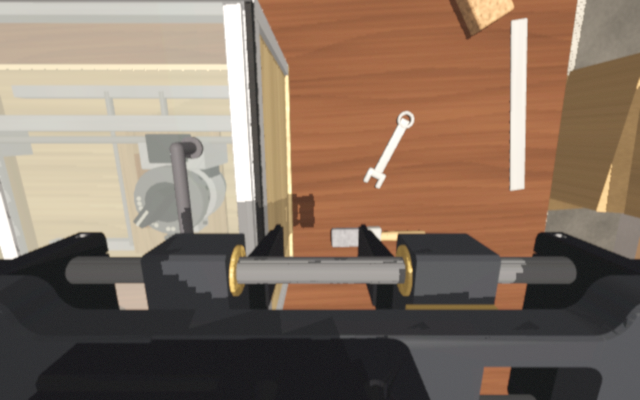

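View pics/crop4.png

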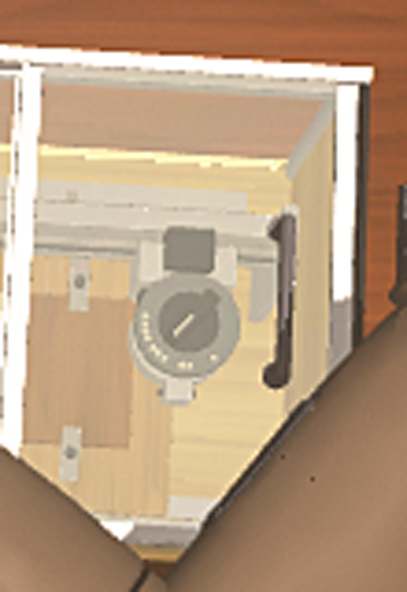

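The pictures show the window strip closed against the end frame at crop (345,190), with no gap. The dial line at (185,322) points at the three dots, and the spanner and brush are undisturbed. Handing in.

```bash
python3 -c "
from cell import *
print(job_done())"
```

```text
the job is handed in; nothing more can be done
None
```

The window was slid open, the dial turned to its three-dot click, and the window eased shut onto its stop at about 17 s of the 67 s allowed. The job is handed in, but no verdict was returned.

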